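Snap the roller guard onto the bench pump

ROBOT

A 7-joint arm with a two-finger parallel gripper is mounted at the origin on a cart in front of the work surface, level with it; the furniture and walls round the work are solid. World frame = base frame: x ahead of the robot, y to its left, z up, the work surface at z = 0. Lengths are in mm, angles in degrees, forces in N, time in s.
With the tool pointing down it reaches from about 400 to 850 mm from the base axis. Payload 10.4 kg.
Tool frame: the origin (TCP) lies midway between the tips of the shut fingers; the grasp point (between the pads) lies 19 mm behind it; z points along the fingers, y is the line along which they close (so a half turn about z gives the same grasp; the last joint's range is limited). The gripper opens to 87 mm and grips with 3 to 60 N. Pads are 19 mm wide; open, the fingers measure 117 mm over their backs; the gripper's body (75 mm by 190 mm) begins 51 mm behind the grasp point.
Start: joints at [69.465, 19.034, -3.707, 83.658, 1.238, 77.344, -5.071], TCP at [205.977, -590.11, 188.476] pointing down, gripper open.
Joint ranges: [-148.97, 148.97], [-28.65, 121.19], [-84.17, 76.75], [9.2, 138.47], [-72.65, 252.65], [3.7, 117.97], [-149.18, 149.18]. Speed limits (degrees/s): [127.2, 127.2, 159.86, 159.86, 180, 180, 180].

INTERFACE

Orientations are given as a 3x3 rotation matrix whose columns are the frame's x, y, z axes.
In Python, from cell import robot gives the robot as it stands. The module is installed in compiled form; this text tells all that it offers.
- The arm moves only by the tool carry_out, never from a script. Its argument "commands" is a list of rows, each a list of 3 entries, a list of its own where there are three numbers: the opening, from -1 (shut) to 1 (fully open), then the shift along the tool's x, y, z in cm, then the turn about the tool's z in rad. A call has 1 to 8 rows; each row is the pose to reach, as a shift and turn from the pose commanded when the call began, along the tool's axes at that moment; what a row does not reach only later rows make up. A row lasts 1/10 s, in which the tool goes at most 50 mm and 8.59 degrees, less where a joint would pass 70% of its speed; a pose out of reach is approached as far as the arm can. A call with a gripper value outside its range is refused whole. The fingers move at their own pace and stop on an object; "squeeze" is the grip in N (left out, the last holds). Time passes only in rows, so rows that repeat a pose let the fingers close. It gives the time, the measured TCP pose, the force, the opening and the grip force at its end, in the units of the state.
- robot.state(): the state, without advancing time (a new reading comes with each control period).
- robot.capture(name): name is "scene" or "side" or "wrist"; returns the picture (480x640x3 uint8, red, green, blue); there is no depth.
- robot.camera_model(name): a dict with "intrinsics" (3x3 intrinsics, pixels), "rvec" (rotation vector, rad) and "tvec" (3), from world to camera coordinates, as OpenCV has them. Camera axes: x right, y down, z forward; pixel columns grow to the right and rows downward; lengths in mm; the calibration is good to about 2 mm. A picture is of the moment at which its call begins: read the wrist's pose just before it. camera_model takes no time and is no camera call; for the wrist camera it gives the pose at the moment of the call.
- robot.job_done(): hands the job in; it is judged then, once.
Trained networks look in the newest picture that a camera, given by its name, has taken for a name from the list of things; names that differ only in an ending like _2 or _b are one class to them, and where a whole thing is asked for, a point or a joint stands for the part that bears it (a point fixed in the world has none). Each returns a list of dicts, best first, with "confidence" (0 to 1); they miss things now and then, are a little off and sometimes report something else, mostly with a low value. They report only what shows in the picture. A call takes as long as a camera call. They do not tell look-alikes from the thing itself.
- robot.recognise(camera, target): "location" ([row, column] in pixels, amid what is visible of it).
- robot.masks_of(camera, target): "pixels" (480x640 bool, what is visible of it) and "location" ([row, column] in pixels, amid what is visible of it).
The state is a dict: "time_s": time; "q": joint angles; "joint_velocities": joint speeds; "tau": joint torques, N m; "tool_pos": TCP position; "orientation": TCP orientation; "ft_force": force on the tool from outside, world axes, zero at the start; "wrist_torque": the same for the moment, N m; "width": finger opening in mm; "grip_force": force on a finger pad.
Only numpy, scipy, OpenCV 4.12 (cv2) and the standard library are available. Lean on these libraries where they do the work, as an engineer would, in place of code of your own. Each camera call takes 0.05 s, during which the arm holds its last target. There are 200 camera calls.

TASK

The pump must not run with its rollers bare: fit its grey guard, which is standing on its long edge. First lay the guard down on the free bench, on its skirts with the grip rib up, and let go of it; then take it by the rib and press it straight down on the pump's rim until both clip arms have snapped under the rim and the guard sits fully home. The pump gives on its soft feet, so press on until it clicks, but do not crush it, and leave the other things where they are.

Things in the scene. Friction and masses are not known exactly. Their poses are not given: they have to be found in the camera images.
- guard_plate (a point): The guard, a grey plastic cover of about 0.17 kg. This point: centre of its flat plate, 123 x 84 x 6 mm. Guard axes: x along the 123 mm, y along the 84 mm, z out of the outer face, which bears the rib. At the start it stands on a long edge: y up, this point 42 mm above the bench, inner side and clip arms towards the robot. The centre of mass is within 5 mm of this point.
- guard_edge (a point): Middle of the guard's long edge that is uppermost at the start (guard y = +42 mm from the plate's centre). The edge is bare plate for 64 mm here, between the corner skirts, and can be pinched across its 6 mm thickness; inside the plate there is free room, outside it the rib begins 35 mm below the edge.
- guard_skirts (a point): Centre of the plane of the tips of the four corner skirts (4 mm thick, 30 mm long, along the two long edges) on the guard's inner side, 27 mm along -z from the plate's centre. The guard lies on these tips when laid down: then this point is on the bench and the plate's centre 27 mm up. Tipped over the skirt tips from standing on edge, it falls flat by itself once past about 35 degrees.
- guard_rib (a point): Grip rib on the guard's outer face: 66 mm long along guard x, 14 mm thick along y, 28 mm high along z. This point is on the rib's middle line, 21 mm outward of the plate's centre, 18 mm above the plate's outer face and 10 mm below the rib's top. While the guard stands on edge, the rib is level and too near the bench to be taken; laid flat, it stands up.
- clip_a (a joint): Clip arm at the guard's +x end, a rigid arm 36 mm wide on a sprung hinge, nose inward: 0 = at rest; grows to about 0.17 as its nose is pushed outward over the rim; back near 0 when it has snapped under it (rad).
- clip_b (a joint): The same for the clip arm at the guard's -x end (rad).
- pump_rim (a point): Centre of the flat top of the pump's rim, 70 mm above the bench; z up, x along the pump. The rim, with sloped edges, runs round the roller well: 112 mm (x) by 72 mm (y). The guard goes on with its x along pump x, either way round, its skirts outside the long sides with 2 mm play each side. Fully home, the plate's centre is 3 mm above this point; the clip noses first touch at about 15 mm.
- pump_body (a point): The open roller pump: a white box 150 mm (x) by 100 mm (y), its top 44 mm above the bench (this point, the centre of that top), with the raised roller well and rim on it, and a black speed knob on the long side towards the robot. It is fixed to the bench by its feet.
- pump_head (a joint): How far the pump's housing and rim have sunk on the soft rubber feet: 0 = at rest, 0.010 = feet fully squashed, a hard stop (m). It sinks under a press from about 3 N, 0.7 N more per mm, and springs back when let go. Pushing the clips over the rim takes about 8 to 15 N, so the rim sinks away first and one must press on.
- petri: Bystander, to be left alone: closed round glass dish, 62 mm across, 14 mm high. Origin at the centre of its underside.
- tape: Bystander, to be left alone: roll of pale paper tape lying flat, 62 mm across, 18 mm high (the nearer one, if two are seen). Origin at the centre of its underside.
- lab_timer: Bystander, to be left alone: small white bench timer, 66 x 62 x 19 mm. Origin at the centre of its underside.
- jar: Bystander, to be left alone: wide-mouth plastic bottle with screw cap, 57 mm across, 76 mm high. Origin at the centre of its underside.
- small_beaker: Bystander, to be left alone: small glass beaker, 52 mm across, 68 mm high. Origin at the centre of its underside.
- pen: Bystander, to be left alone: marker pen lying down, 136 mm long, 18 mm high. Origin at the centre of its underside.
- pad: Bystander, to be left alone: pad of paper slips, 90 x 75 x 9 mm. Origin at the centre of its underside.
There are look-alikes about, which are no part of the job. What is shaped like the part that bears pump_rim but purple is not meant.

How it is judged:
By the outcome, as a careful person would: the job done as asked, in the order asked, and still so for the second after the job is handed in, with the robot touching nothing.
It also fails if it takes over 64 s, if anything falls off the work surface, if the arm or the gripper's body presses on something with over 40 N, if the wrist force passes 120 N, or if a joint passes its speed limit or range.

## Working session

There is one attempt and no reset: what is moved stays moved. The work goes in short steps, Python scripts to look and compute and a tool call to move; the robot and the scene stay as the last step left them, time stands still between calls to the robot, and variables do not carry over. Pictures are saved under pics/ and viewed, at most 10 in all, crops included, and the job is handed in when it is done.

Besides the shell and the picture viewer there is one more tool, called after "Emit:" as a command line: name --argument value ..., lists and objects as JSON in quotes. carry_out: Moves the arm, as the interface text tells. Its arguments: {"type":"object","properties":{"commands":{"type":"array","items":{"type":"array"}},"squeeze":{"type":"number"}},"required":["commands"]}

```bash
mkdir -p pics; cat > h.py <<'E'
import numpy as np, cv2
from cell import robot
def cam(n):
    m=robot.camera_model(n); R=cv2.Rodrigues(np.array(m["rvec"],float))[0]
    return np.array(m["intrinsics"],float),R,np.array(m["tvec"],float).ravel()
def ray(n,rc,c=None):
    K,R,t=c or cam(n); d=R.T@np.linalg.solve(K,[rc[1],rc[0],1.]); return -R.T@t,d
def atz(n,rc,z,c=None):
    o,d=ray(n,rc,c); return (o+d*(z-o[2])/d[2]).round(1)
def proj(n,P,c=None):
    K,R,t=c or cam(n); p=K@(R@np.array(P,float)+t); return (p[:2]/p[2])[::-1].round(1)
def tri(a,b):
    A=[];B=[]
    for o,d in (a,b):
        d=d/np.linalg.norm(d);M=np.eye(3)-np.outer(d,d);A.append(M);B.append(M@o)
    return np.linalg.solve(sum(A),sum(B)).round(1)
def save(n,im): cv2.imwrite("pics/"+n+".png",im[...,::-1])
E
python3 - <<'E'
from h import *
s=robot.state();print(s["time_s"],s["tool_pos"],np.round(s["orientation"],3),s["width"])
a=robot.capture("scene");b=robot.capture("side");save("scene0",a);save("side0",b)
for n in("scene","side"):
    K,R,t=cam(n);print(n,(-R.T@t).round())
    for T in("guard_plate","guard_edge","guard_rib","pump_rim","pump_body","petri","tape","lab_timer","jar","small_beaker","pen","pad"):
        print(n,T,[(np.round(x["location"]).tolist(),round(x["confidence"],2),atz(n,x["location"],{"guard_plate":42,"guard_edge":84,"guard_rib":42,"pump_rim":70,"pump_body":44}.get(T,10)).tolist()) for x in robot.recognise(n,T)[:3]])
print(robot.state()["time_s"])
E
```

```text
0.0 [ 205.79523386 -589.68403763  187.63389016] [[ 0.944  0.33  -0.001]
 [ 0.33  -0.944  0.001]
 [-0.    -0.001 -1.   ]] 87.19653982370353
scene [-171.  677.  834.]
scene guard_plate [([286.0, 262.0], 0.6, [538.8, 202.4, 42.0])]
scene guard_edge [([286.0, 262.0], 0.61, [500.1, 228.9, 84.0])]
scene guard_rib [([286.0, 262.0], 0.95, [536.6, 203.7, 42.0])]
scene pump_rim [([335.0, 312.0], 0.91, [322.8, 235.9, 70.0]), ([219.0, 395.0], 0.82, [469.3, -212.2, 70.0]), ([223.0, 444.0], 0.71, [366.4, -294.6, 70.0])]
scene pump_body [([338.0, 310.0], 0.91, [336.3, 229.5, 44.0])]
scene petri [([217.0, 396.0], 0.67, [526.7, -294.8, 10.0]), ([242.0, 274.0], 0.6, [685.4, 46.0, 10.0])]
scene tape [([244.0, 247.0], 0.88, [731.3, 108.1, 10.0])]
scene lab_timer [([218.0, 309.0], 0.57, [702.6, -101.3, 10.0]), ([285.0, 260.0], 0.56, [572.7, 185.5, 10.0]), ([240.0, 275.0], 0.35, [691.1, 40.7, 10.0])]
scene jar [([273.0, 193.0], 0.74, [731.6, 283.3, 10.0])]
scene small_beaker [([220.0, 441.0], 0.7, [424.0, -377.7, 10.0])]
scene pen [([361.0, 212.0], 0.58, [456.0, 405.5, 10.0]), ([273.0, 193.0], 0.44, [729.
[... 542 characters left out ...]
ump_body [([222.0, 379.0], 0.77, [500.5, -225.6, 44.0]), ([323.0, 380.0], 0.73, [350.6, 251.4, 44.0])]
side petri [([297.0, 302.0], 0.65, [548.8, 174.9, 10.0]), ([261.0, 274.0], 0.59, [685.7, 48.8, 10.0])]
side tape [([271.0, 249.0], 0.85, [715.8, 117.6, 10.0])]
side lab_timer [([235.0, 292.0], 0.89, [715.4, -111.0, 10.0])]
side jar [([299.0, 205.0], 0.64, [735.2, 267.0, 10.0])]
side small_beaker [([219.0, 420.0], 0.71, [414.9, -383.2, 10.0]), ([294.0, 298.0], 0.54, [562.2, 165.1, 10.0])]
side pen [([372.0, 289.0], 0.85, [462.3, 408.7, 10.0]), ([219.0, 380.0], 0.58, [526.0, -328.0, 10.0]), ([296.0, 302.0], 0.2, [550.1, 173.2, 10.0])]
side pad [([280.0, 373.0], 0.92, [430.3, 41.1, 10.0])]
1.3
```

View pics/scene0.png

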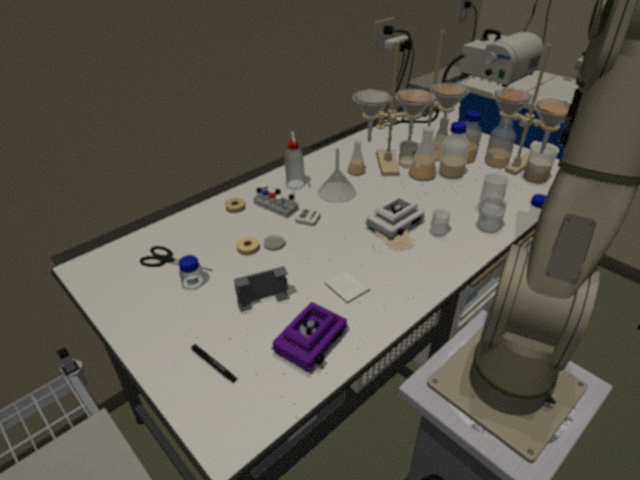

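```bash
python3 - <<'E'
import cv2,numpy as np
a=cv2.imread("pics/scene0.png");b=cv2.imread("pics/side0.png")
l=cv2.resize(a[200:400,200:400],(400,400),interpolation=3)
r=cv2.resize(b[210:410,240:440],(400,400),interpolation=3)
cv2.imwrite("pics/crop0.png",np.hstack([l,r]))
E
```

```text
(no output)
```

View pics/crop0.png

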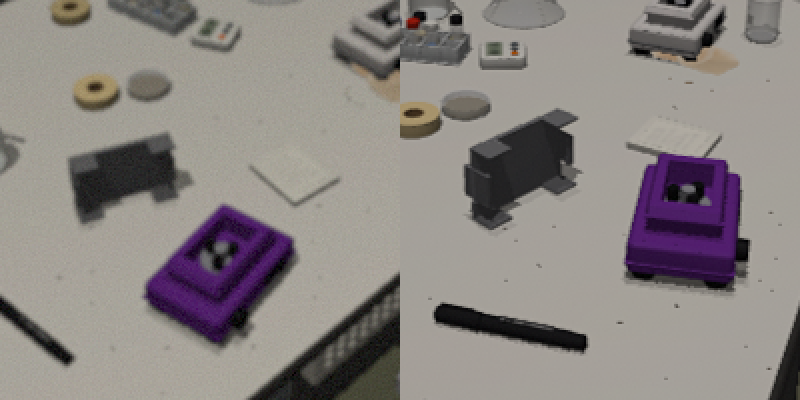

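The scene shows the grey guard at (286,262), standing on edge. There are two pumps: a purple one at (335,312), which is the excluded look-alike, and the white one at (218,396), which is the real one. The crop confirms the purple colour. I'll look at the white pump from above first, on the way to the guard.

Emit:
carry_out --commands '[[1, [0, 0, -5], 0], [1, [4, -3, -9], 0], [1, [8, -6, -13], 0], [1, [12, -9.5, -15], 0], [1, [16, -13, -15], 0], [1, [20, -16, -15], 0], [1, [24, -20, -15], 0], [1, [28, -23, -15], 0]]'

```text
time_s: 2.1
tool_pos: [374.0, -313.6, 338.5]
orientation: [[0.944, 0.329, 0.001], [0.329, -0.944, -0.001], [0.0, 0.001, -1.0]]
ft_force: [0.4, -0.6, -0.1]
width: 87.0
grip_force: 0.0
```

Emit:
carry_out --commands '[[1, [3, -3, 0], 0], [1, [6, -6, 0], 0], [1, [6, -6, 0], 0], [1, [6, -6, 0], 0]]'

```text
time_s: 2.5
tool_pos: [410.5, -238.5, 338.2]
orientation: [[0.943, 0.331, 0.0], [0.331, -0.943, -0.001], [0.0, 0.001, -1.0]]
ft_force: [-1.2, -1.5, 0.4]
width: 86.9
grip_force: 0.0
```

```bash
python3 - <<'E'
from h import *
s=robot.state();print(s["time_s"],s["tool_pos"],np.round(s["orientation"],3))
c=cam("wrist");a=robot.capture("wrist");save("w1",a)
K,R,t=c;print((-R.T@t).round(1),R.round(2))
for T,z in(("pump_rim",70),("pump_body",44)):
    for x in robot.masks_of("wrist",T)[:2]:
        print(T,x["location"],x["confidence"],x["pixels"].sum(),atz("wrist",x["location"],z,c), cv2.minAreaRect(np.argwhere(x["pixels"])[:,::-1].astype(np.float32)))
E
```

```text
2.5 [ 410.49942221 -238.47715026  338.20330579] [[ 0.943  0.331  0.   ]
 [ 0.331 -0.943 -0.001]
 [ 0.     0.001 -1.   ]]
[ 486.  -212.4  534.2] [[ 0.33 -0.94  0.  ]
 [-0.9  -0.32  0.29]
 [-0.27 -0.1  -0.96]]
pump_rim [122.0, 369.0] 0.95 10097 [ 511.9 -263.9   70. ] ((369.84149169921875, 125.42683410644531), (120.31185150146484, 93.90323638916016), 20.376434326171875)
pump_rim [119.2, 22.8] 0.78 3706 [378.8 124.2  70. ] ((23.499996185302734, 117.99998474121094), (46.99999237060547, 85.99998474121094), 0.0)
pump_body [123.8, 371.7] 0.9 10059 [ 512.4 -270.8   44. ] ((370.0882263183594, 125.35293579101562), (119.87028503417969, 94.5105209350586), 19.653823852539062)
pump_body [121.4, 18.3] 0.67 3620 [368.2 148.1  44. ] ((22.999996185302734, 117.49998474121094), (45.99999237060547, 84.99998474121094), 0.0)
```

View pics/w1.png

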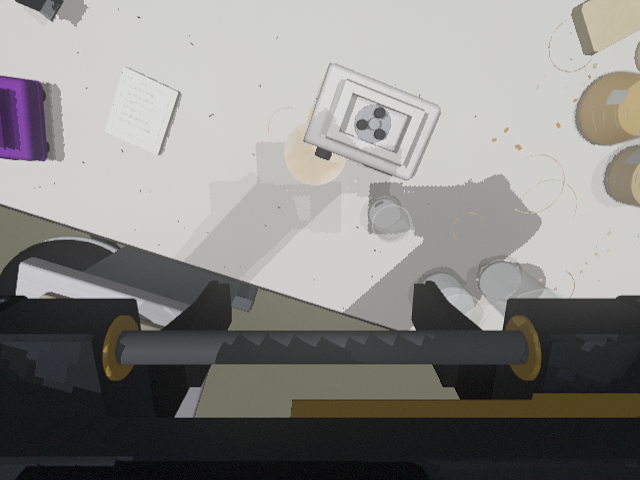

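The white pump is at wrist pixel (125,370), the purple one is at the left edge, and the pad is at (110,143). Next I'll fit the pump's pose to its mask and take a lower second view.

Emit:
carry_out --commands '[[1, [-1, 2.5, 3], 0], [1, [-1.5, 4.5, 6], 0], [1, [-1.5, 4.5, 9], 0], [1, [-1.5, 4.5, 12], 0], [1, [-1.5, 4.5, 12], 0], [1, [-1.5, 4.5, 12], 0]]'

```text
time_s: 3.25
tool_pos: [410.6, -287.1, 218.6]
orientation: [[0.945, 0.328, -0.0], [0.328, -0.945, 0.0], [-0.0, -0.0, -1.0]]
ft_force: [-0.4, -0.3, 0.8]
width: 87.0
grip_force: 0.0
```

```bash
cat >> h.py <<'E'
from scipy.optimize import minimize
def hull_mask(c,P,shape=(480,640)):
    K,R,t=c; p=(K@(R@np.array(P,float).T+t[:,None])); p=(p[:2]/p[2]).T
    return p
def render(c,parts):
    S=8; m=np.zeros((480,640),np.uint8)
    for P in parts:
        p=cv2.convexHull(hull_mask(c,P).astype(np.float32))
        cv2.fillConvexPoly(m,np.round(p*16).astype(np.int32),1,shift=4)
    return m
def box(x,y,a,lx,ly,z0,z1):
    ca,sa=np.cos(a),np.sin(a)
    return [[x+ca*u*lx/2-sa*v*ly/2,y+sa*u*lx/2+ca*v*ly/2,z] for u in(-1,1) for v in(-1,1) for z in(z0,z1)]
def pump(x,y,a): return [box(x,y,a,150,100,6,44),box(x,y,a,112,72,44,70)]
def fit(c,mask,model,x0):
    m=mask.astype(np.uint8)
    def f(q):
        r=render(c,model(q[0],q[1],np.radians(q[2]))); return -(r&m).sum()/(r|m).sum()
    best=None
    for k in range(3):
        s=minimize(f,x0,method="Nelder-Mead",options=dict(initial_simplex=np.array([x0,*(np.array(x0)+d for d in np.diag([12,12,10])/(k+1))]),xatol=.05,fatol=1e-5))
        x0=s.x
    return s.x.round(2),round(s.fun,3)
E
python3 - <<'E'
from h import *
s=robot.state();print(s["time_s"],s["tool_pos"])
c=cam("wrist");a=robot.capture("wrist");save("w2",a)
m=[x for x in robot.masks_of("wrist","pump_body") if x["confidence"]>.5]
for x in m: print(x["location"],x["confidence"],atz("wrist",x["location"],44,c))
x=m[0]
for a0 in (-15,60): print(fit(c,x["pixels"],pump,[*atz("wrist",x["location"],44,c)[:2],a0]))
K,R,t=c
# refine: rim edge view
q,_=fit(c,x["pixels"],pump,[*atz("wrist",x["location"],44,c)[:2],60])
im=cv2.imread("pics/w2.png");
for P in(box(*q[:2],np.radians(q[2]),112,72,70,70),box(*q[:2],np.radians(q[2]),150,100,44,44)):
    p=cv2.convexHull(hull_mask(c,P).astype(np.float32)); cv2.polylines(im,[np.round(p*16).astype(np.int32)],True,(0,0,255),1,cv2.LINE_AA,4)
r,cc=map(int,x["location"]);im=im[max(r-110,0):r+110,max(cc-130,0):cc+130]
cv2.imwrite("pics/w2c.png",cv2.resize(im,None,fx=2.7,fy=2.7,interpolation=3))
E
```

```text
3.25 [ 410.57949048 -287.11070762  218.62494865]
[100.6, 338.8] 0.9 [ 515.1 -268.8   44. ]
(array([ 583.1, -500.8,   85. ]), np.float64(0.0))
(array([451.15, -70.97, -65.84]), np.float64(0.0))h.py:35: RuntimeWarning: overflow encountered in scalar negative
  r=render(c,model(q[0],q[1],np.radians(q[2]))); return -(r&m).sum()/(r|m).sum()
```

View pics/w2c.png

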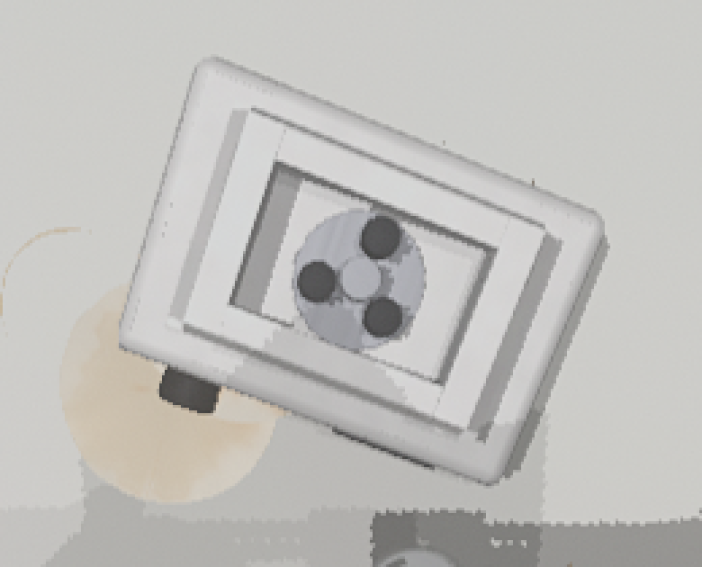

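The crop shows the white pump with its rim and its knob towards the robot. I'll fix the unsigned overflow in the fit and rerun it.

```bash
sed -i 's/return -(r&m).sum()\/(r|m).sum()/return -float((r\&m).sum())\/float((r|m).sum())/' h.py
python3 - <<'E'
from h import *
c=cam("wrist")
m=robot.masks_of("wrist","pump_body")[0]["pixels"]
for a0 in (-20,-50): q,f=fit(c,m,pump,[515,-268,a0-0.0]);print(q,f)
q,f=fit(c,m,pump,[515,-268,-90]);print(q,f)
q,f=min([fit(c,m,pump,[515,-268,a]) for a in(-90,-60,-30,0,30,60)],key=lambda z:z[1]);print(q,f)
im=cv2.imread("pics/w2.png")
for P in(box(*q[:2],np.radians(q[2]),112,72,70,70),box(*q[:2],np.radians(q[2]),150,100,44,44)):
    p=cv2.convexHull(hull_mask(c,P).astype(np.float32)); cv2.polylines(im,[np.round(p*16).astype(np.int32)],True,(0,0,255),1,cv2.LINE_AA,4)
im=im[0:210,210:470]
cv2.imwrite("pics/w2d.png",cv2.resize(im,None,fx=2.7,fy=2.7,interpolation=3))
E
```

```text
[ 513.13 -272.    -90.86] -0.948
[ 513.4  -272.61  -90.36] -0.949
[ 513.43 -272.04  -90.72] -0.949
[ 513.43 -272.04  -90.72] -0.949
```

View pics/w2d.png

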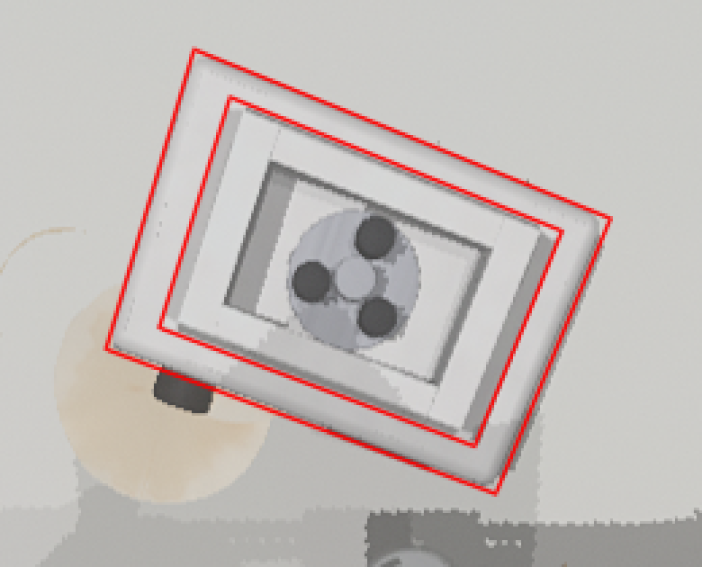

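The fit lines up with the pump: rim centre (513,-272), long axis along world y (yaw about -90.7°). Its centre agrees with the well's diagonals to within 1 px. Now the guard.

Emit:
carry_out --commands '[[1, [2, -5, -1], 0], [1, [4, -10, -2], 0], [1, [6, -15, -3], 0], [1, [8, -20, -4], 0], [1, [10, -25, -5], 0], [1, [12, -30, -6], 0], [1, [14, -35, -6], 0], [1, [16, -40, -6], 0]]'

```text
time_s: 4.2
tool_pos: [429.0, 110.2, 279.2]
orientation: [[0.944, 0.329, 0.004], [0.329, -0.944, -0.001], [0.003, 0.002, -1.0]]
ft_force: [0.9, -1.2, -1.1]
width: 87.2
grip_force: 0.0
```

Emit:
carry_out --commands '[[1, [0, 0, 0], 0], [1, [0, 0, 0], 0], [1, [0, 0, 0], 0]]'

```text
time_s: 4.5
tool_pos: [429.0, 106.9, 277.7]
orientation: [[0.945, 0.328, 0.001], [0.328, -0.945, -0.001], [0.001, 0.001, -1.0]]
ft_force: [0.5, -0.1, 0.1]
width: 86.9
grip_force: 0.0
```

```bash
python3 - <<'E'
from h import *
s=robot.state();print(s["time_s"],s["tool_pos"])
c=cam("wrist");a=robot.capture("wrist");save("w3",a)
for T,z in(("guard_plate",42),("guard_edge",84),("guard_rib",42),("pump_body",44),("pad",5)):
    for x in robot.masks_of("wrist",T)[:2]:
        print(T,np.round(x["location"]),round(x["confidence"],2),x["pixels"].sum(),atz("wrist",x["location"],z,c), cv2.minAreaRect(np.argwhere(x["pixels"])[:,::-1].astype(np.float32)))
print(proj("wrist",[538,204,84],c))
E
```

```text
4.5 [428.95163088 106.92331151 277.65295959]
guard_plate [ 54. 272.] 0.59 4970 [558.6 206.   42. ] ((267.2619934082031, 62.32965087890625), (140.03665161132812, 58.480201721191406), 41.39871597290039)
guard_edge [ 56. 275.] 0.63 5397 [552.8 196.1  84. ] ((266.95831298828125, 62.49413299560547), (141.2669677734375, 59.74121856689453), 41.68906021118164)
guard_rib [ 57. 273.] 0.67 5342 [556.1 204.   42. ] ((266.7402038574219, 62.21271514892578), (140.75596618652344, 60.50731658935547), 41.53177261352539)
guard_rib [  9. 455.] 0.22 730 [659.5  41.7  42. ] ((454.0, 9.5), (19.0, 52.0), 90.0)
pump_body [223. 221.] 0.88 10756 [363.7 209.7  44. ] ((218.8536834716797, 227.81707763671875), (131.0822296142578, 92.43119049072266), 6.34019136428833)
pump_body [230. 603.] 0.71 6632 [ 505.7 -224.4   44. ] ((602.229736328125, 224.36720275878906), (91.37593078613281, 97.83240509033203), 9.7824068069458)
pad [218. 381.] 0.6 4092 [425.7  22.7   5. ] ((382.5982971191406, 217.03506469726562), (59.517738342285156, 70.85884094238281), 25.974393844604492)
pad [ 55. 271.] 0.59 5238 [561.4 213.    5. ] ((267.2215576171875, 62.424232482910156), (141.36257934570312, 59.48162078857422), 42.172874450683594)
[ 68.7 262.2]
```

View pics/w3.png

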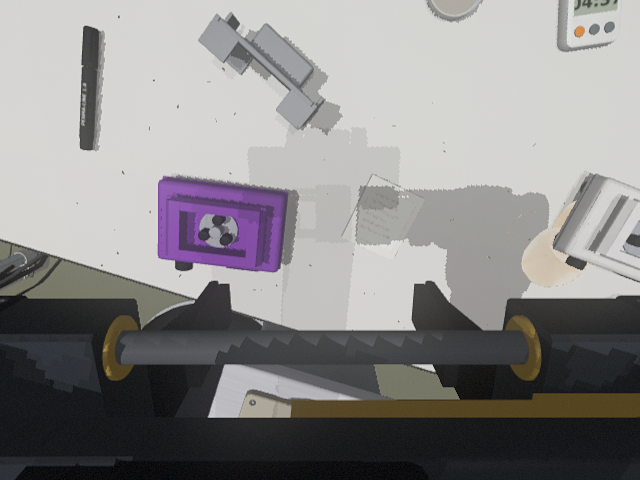

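The view shows the guard's upper skirts at about (224,37) and (299,108). The inner side faces lower left and the rib is upper right. The purple pump is at (223,221).

```bash
python3 - <<'E'
from h import *
c=cam("wrist")
P={k:atz("wrist",(r,cc),84,c)[:2] for k,(cc,r) in dict(A1=(218,12),A2=(252,38),A3=(228,62),A4=(199,38),B1=(299,88),B2=(323,107),B3=(300,129),B4=(275,112)).items()}
for k in P: print(k,P[k])
A=np.mean([P[k] for k in P if k[0]=="A"],0);B=np.mean([P[k] for k in P if k[0]=="B"],0)
d=A-B;print(A,B,np.linalg.norm(d),np.degrees(np.arctan2(d[1],d[0])),(A+B)/2)
im=cv2.imread("pics/w3.png")[0:150,170:370];cv2.imwrite("pics/w3c.png",cv2.resize(im,(800,600),interpolation=3))
b=robot.masks_of("wrist","petri")[:1];print([(x["location"],atz("wrist",x["location"],10,c)) for x in b])
E
```

```text
A1 [570.  256.5]
A2 [559.6 221. ]
A3 [532.4 236.9]
A4 [543.3 267.9]
B1 [532.7 165.8]
B2 [524. 138.]
B3 [496.8 152.9]
B4 [504.  181.3]
[551.325 245.575] [514.375 159.5  ] 93.67074316455486 66.7672749800793 [532.85   202.5375]
[([9.9, 455.9], array([670.1,  34.6,  10. ]))]
```

View pics/w3c.png

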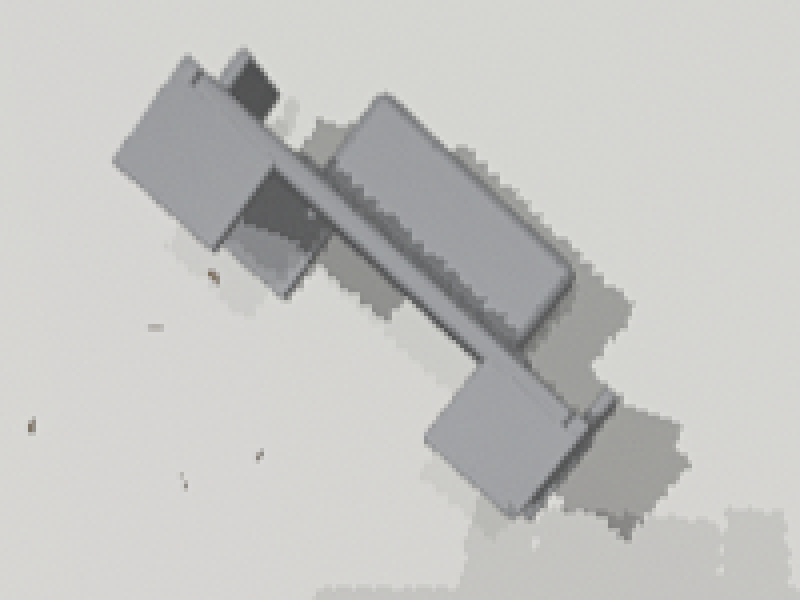

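The skirt spacing measures 93.7 mm (expected 93). The plate's top edge centre is about (544,198), with guard x at 66.8° and the outward normal at -23°. Tipping it here would bring it close to the purple pump, so I'll pinch the edge and carry it to clearer bench first.

Emit:
carry_out --commands '[[1, [3, -1, 0], -0.14], [1, [6, -2, 2], -0.28], [1, [9, -3, 4], -0.42], [1, [12, -4, 6], -0.56], [1, [13.9, -4.8, 7], -0.7], [1, [13.9, -4.8, 9], -0.833], [1, [13.9, -4.8, 9], -0.833], [1, [13.9, -4.8, 9], -0.833]]'

```text
time_s: 5.65
tool_pos: [543.9, 198.7, 187.3]
orientation: [[0.395, 0.919, -0.001], [0.919, -0.395, -0.0], [-0.0, -0.001, -1.0]]
ft_force: [0.2, -0.1, 1.3]
width: 87.1
grip_force: 0.0
```

```bash
python3 - <<'E'
from h import *
s=robot.state();print(s["time_s"],s["tool_pos"],s["orientation"].round(3) if hasattr(s["orientation"],"round") else s["orientation"],np.round(s["q"]))
c=cam("wrist");a=robot.capture("wrist")
T=np.array(s["tool_pos"])
im=a[...,::-1].copy()
for p in([544,198,84],[556,226,84],[532,170,84],[T[0],T[1],84]):
    r,cc=proj("wrist",p,c);cv2.circle(im,(int(cc),int(r)),3,(0,0,255),-1);print(r,cc)
cv2.imwrite("pics/w4.png",im)
E
```

```text
5.65 [543.89374316 198.6577287  187.2541566 ] [[ 0.395  0.919 -0.001]
 [ 0.919 -0.395 -0.   ]
 [-0.    -0.001 -1.   ]] [ 18.  21. -54.  89.  17.  79. -60.]
228.7 321.1
192.3 321.0
263.2 321.2
228.1 320.7
```

View pics/w4.png

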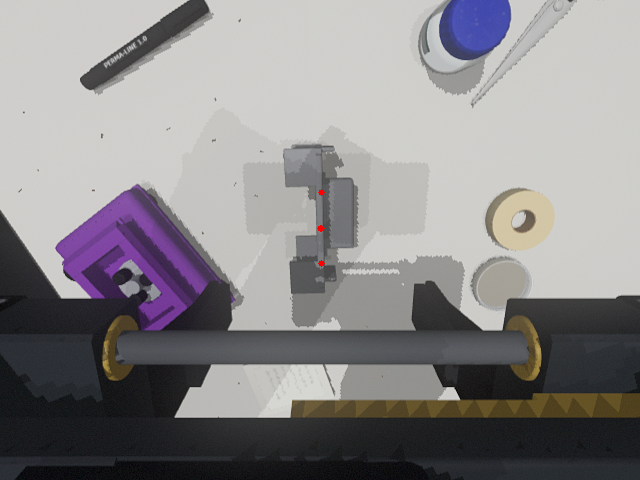

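The points land on the plate's edge. The guard's middle is about 6 mm further along tool x, so I'll correct for that, descend and pinch.

Emit:
carry_out --commands '[[1, [0.6, 0, 4], 0], [1, [0.6, 0, 8], 0], [1, [0.6, 0, 11], 0], [1, [0.6, 0, 12.9], 0], [1, [0.6, 0, 12.9], 0], [1, [0.6, 0, 12.9], 0]]' --squeeze 25

```text
time_s: 6.3
tool_pos: [547.1, 204.6, 59.7]
orientation: [[0.393, 0.919, 0.002], [0.919, -0.393, 0.0], [0.001, 0.002, -1.0]]
ft_force: [0.6, -0.0, 1.0]
width: 87.2
grip_force: 0.0
```

Emit:
carry_out --commands '[[-1, [0, 0, 0], 0], [-1, [0, 0, 0], 0], [-1, [0, 0, 0], 0], [-1, [0, 0, 0], 0], [-1, [0, 0, 0], 0], [-1, [0, 0, 0], 0], [-1, [0, 0, 0], 0], [-1, [0, 0, 0], 0]]'

```text
time_s: 7.1
tool_pos: [546.3, 204.7, 58.0]
orientation: [[0.391, 0.92, -0.0], [0.92, -0.391, -0.0], [-0.0, -0.0, -1.0]]
ft_force: [-1.1, -0.1, -0.0]
width: 31.0
grip_force: 0.0
```

Emit:
carry_out --commands '[[-1, [0, 0, 0], 0], [-1, [0, 0, 0], 0], [-1, [0, 0, 0], 0], [-1, [0, 0, 0], 0], [-1, [0, 0, 0], 0], [-1, [0, 0, 0], 0]]'

```text
time_s: 7.7
tool_pos: [546.3, 204.7, 58.0]
orientation: [[0.391, 0.92, 0.0], [0.92, -0.391, -0.0], [-0.0, 0.0, -1.0]]
ft_force: [0.1, 0.5, 0.6]
width: 0.3
grip_force: 0.0
```

The fingers closed to 0.3 mm with nothing between them, so I'll look.

```bash
python3 - <<'E'
from h import *
a=robot.capture("scene");b=robot.capture("side");w=robot.capture("wrist")
l=cv2.resize(a[200:380,180:380],(400,360),interpolation=3);r=cv2.resize(b[210:390,220:420],(400,360),interpolation=3)
ww=cv2.resize(w,(320,240),interpolation=cv2.INTER_AREA)
o=np.zeros((600,800,3),np.uint8);o[:360]=np.hstack([l,r]);o[360:,:320]=ww;o[360:,320:640]=cv2.resize(w[100:340,160:480],(320,240))
save("c5",o)
E
```

```text
(no output)
```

View pics/c5.png

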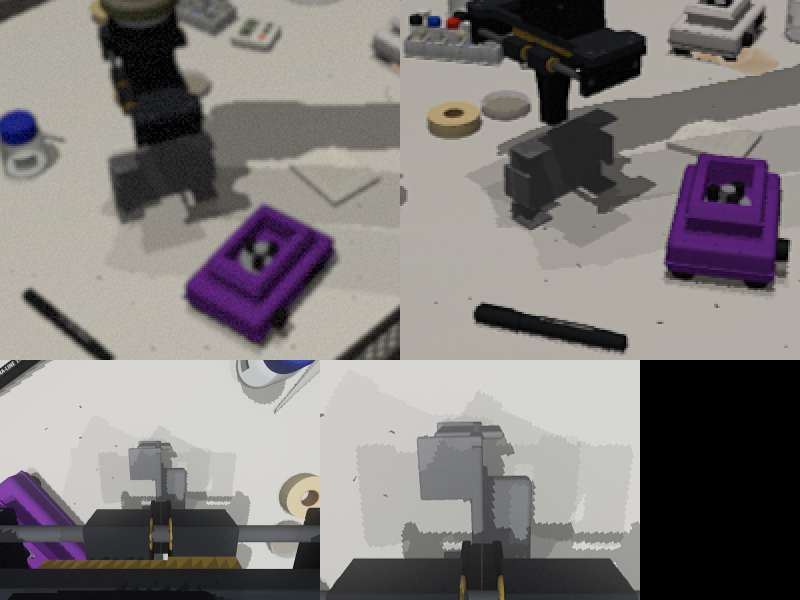

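```bash
python3 - <<'E'
from h import *
s=robot.state();T=s["tool_pos"];print(T,s["width"],s["grip_force"])
for n in("scene","side","wrist"):
    print(n,"tcp",proj(n,T),"tcp+60",proj(n,np.array(T)+[0,0,60]),"edge",proj(n,[546,204,84]))
a=cv2.resize(robot.capture("scene")[225:345,195:335][...,::-1],(560,480),interpolation=3)
b=cv2.resize(robot.capture("side")[215:335,230:370][...,::-1],(560,480),interpolation=3)
for im,n,o in((a,"scene",(225,195)),(b,"side",(215,230))):
    for p,c in((T,(0,0,255)),([546,204,84],(0,255,0))):
        r,q=(proj(n,p)-o)*4;cv2.circle(im,(int(q),int(r)),4,c,-1)
cv2.imwrite("pics/c6.png",cv2.resize(np.hstack([a,b]),(800,343)))
E
```

```text
[546.34763834 204.62735356  58.08010108] 0.2876078776399742 0.0
scene tcp [279.7 258.7] tcp+60 [260.7 256.5] edge [271.6 258.1]
side tcp [284.  296.7] tcp+60 [258.2 296.4] edge [272.9 296.9]
wrist tcp [274.8 320. ] tcp+60 [329.7 319.4] edge [295.7 319.7]
```

View pics/c6.png

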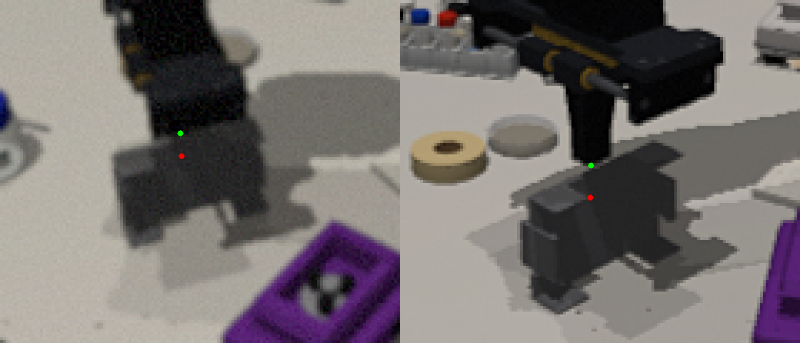

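The pictures show the shut fingertips ending at the plate's edge, at z of about 85, although the TCP reads 58. I've used up my 10 picture views, so from here I check numerically. I'll raise the tool 120 mm and compare where the tips really are with the projected TCP.

Emit:
carry_out --commands '[[-1, [0, 0, -5], 0], [-1, [0, 0, -10], 0], [-1, [0, 0, -12], 0], [-1, [0, 0, -12], 0], [-1, [0, 0, -12], 0]]'

```text
time_s: 8.45
tool_pos: [546.4, 204.5, 177.9]
orientation: [[0.391, 0.92, 0.0], [0.92, -0.391, -0.0], [-0.0, 0.0, -1.0]]
ft_force: [-0.8, 0.0, -0.3]
width: 0.5
grip_force: 0.0
```

```bash
python3 - <<'E'
from h import *
s=robot.state();T=np.array(s["tool_pos"]);print(T,s["width"],s["ft_force"])
for n in("side","scene"):
    im=robot.capture(n).astype(int).sum(2)//3
    for dz in(-20,-10,0,10,20,30,40,50):
        r,c=proj(n,T+[0,0,dz]); r,c=int(round(r)),int(round(c)); print(n,dz,r,c,im[r,c-7:c+8])
    x=robot.recognise(n,"guard_rib")[0];print(x)
c=cam("wrist");im=robot.capture("wrist").astype(int).sum(2)//3
print("tcp",proj("wrist",T,c))
for r in range(230,330,6): print(r,im[r,300:345:4])
E
```

```text
[546.36199855 204.47764104 177.85759471] 0.5110617375757517 [-0.84276379  0.025546   -0.33097054]
side -20 240 296 [120 118 117 118 117 117 112 111 115 114 114 113 105  89 133]
side -10 236 296 [ 85 106 147 170 168 169 142  80  80  98 146 172 170 141 139]
side 0 231 296 [105 123 150 165 163 161 134  90  78 103 146 169 164 160 165]
side 10 226 296 [165 164 164 164 164 164 164 164 165 164 165 165 165 165 165]
side 20 222 296 [124 132 133 134 139 141 142 143 143 144 144 145 144 145 144]
side 30 217 296 [148 137 110  85  53  16  14  40  59  83 108 136 149 146 144]
side 40 212 296 [21  4  5  7  8  2  3  6  6  2  4  5  2  0 76]
side 50 208 296 [13  5  8  9  8  3  6  6  6  4  5  6  2  0 90]
{'location': [296.2, 302.2], 'confidence': 0.95}
scene -20 247 255 [147 148 152 152 155 148 143 128 105  82  72  91 138 163 174]
scene -10 244 255 [ 52  62  86 117 138 147 153 152 155 141 121 126 148 166 165]
scene 0 240 254 [127 131 129 139 146 150 151 155 153 154 162 161 173 173 170]
scene 10 237 254 [156 158 156 158 160 159 166 161 167 167 171 173 168 176 173]
scene 20 233 253 [174 169 166 157 151 154
[... 483 characters left out ...]
132]
248 [123 123 122 122 121 122  80  92 133 132 133 134]
254 [121 122 122 122 122 123  85  92 131 129 130 133]
260 [122 121 122 122 121 121  87 135 131 133 194 132]
266 [ 83  83  82  80  78 132 103 117 131 130 129 132]
272 [ 81  81  81  82  82  88  92 132 132 131 204 131]
278 [119 116 132 117 129 133  99  72  71 112 130 130]
284 [ 88  51  51  48  48  49  48  47  51  47  46 147]
290 [ 84  50  48  48  49  49  48  51  47  45  41 155]
296 [ 65  48  46  47  46  46  45  44  46  44  41 160]
302 [52 45 41 43 42 47 44 41 43 37 39 46]
308 [49 45 42 42 40 49 37 40 39 39 39 43]
314 [46 36 39 41 42 43 41 40 38 39 34 45]
320 [64 71 37 37 37 59 36 40 33 34 86 40]
326 [71 68 33 36 38 60 33 34 34 28 99 32]
```

All three cameras agree that the tips are about 29 mm behind the reported TCP. The wrist camera itself is right, since the skirt spacing came out at 93.7 mm. I'll use tip z = TCP z + 29, reopen and descend to tips at about 60.

Emit:
carry_out --commands '[[0.3, [0, 0, 0], 0], [0.3, [0, 0, 0], 0], [0.3, [0, 0, 1], 0], [0.3, [0, 0, 2], 0], [0.3, [0, 0, 3], 0], [0.3, [0, 0, 4], 0], [0.3, [0, 0, 4.5], 0], [0.3, [0, 0, 4.5], 0]]'

```text
time_s: 9.5
tool_pos: [545.9, 204.4, 132.0]
orientation: [[0.391, 0.92, -0.001], [0.92, -0.391, -0.0], [-0.001, -0.001, -1.0]]
ft_force: [-0.3, -0.2, 0.2]
width: 53.2
grip_force: 0.0
```

Emit:
carry_out --commands '[[0.3, [0, 0, 2], 0], [0.3, [0, 0, 4], 0], [0.3, [0, 0, 6], 0], [0.3, [0, 0, 8], 0], [0.3, [0, 0, 9.5], 0], [0.3, [0, 0, 10.2], 0], [0.3, [0, 0, 10.2], 0], [0.3, [0, 0, 10.2], 0]]'

```text
time_s: 10.3
tool_pos: [546.8, 205.0, 31.8]
orientation: [[0.391, 0.92, 0.001], [0.92, -0.391, 0.0], [0.001, 0.001, -1.0]]
ft_force: [0.2, 0.3, 0.1]
width: 57.0
grip_force: 0.0
```

Emit:
carry_out --commands '[[-1, [0, 0, 0], 0], [-1, [0, 0, 0], 0], [-1, [0, 0, 0], 0], [-1, [0, 0, 0], 0], [-1, [0, 0, 0], 0], [-1, [0, 0, 0], 0], [-1, [0, 0, 0], 0], [-1, [0, 0, 0], 0]]'

```text
time_s: 11.1
tool_pos: [546.3, 204.6, 31.0]
orientation: [[0.391, 0.92, -0.0], [0.92, -0.391, -0.0], [-0.0, 0.0, -1.0]]
ft_force: [-0.1, 0.2, 0.7]
width: 5.7
grip_force: 25.0
```

The pinch holds: 5.7 mm wide at 25 N. Now I lift it 30 mm, carry it to (600,150) and turn it so guard z points along world +x.

Emit:
carry_out --commands '[[-1, [0, 0, -2], 0], [-1, [0, 0, -3], 0], [-1, [-1, 2, -3], -0.1], [-1, [-2, 4, -3], -0.2], [-1, [-3, 6, -3], -0.3], [-1, [-3, 7.1, -3], -0.4], [-1, [-3, 7.1, -3], -0.4], [-1, [-3, 7.1, -3], -0.4]]'

```text
time_s: 11.9
tool_pos: [599.4, 149.9, 60.9]
orientation: [[0.005, 1.0, -0.001], [1.0, -0.005, 0.001], [0.001, -0.001, -1.0]]
ft_force: [-0.6, 1.2, -1.9]
width: 5.7
grip_force: 25.0
```

Emit:
carry_out --commands '[[-1, [0, 0, 1], 0], [-1, [0, 0, 2], 0], [-1, [0, 0, 2.7], 0], [-1, [0, 0, 2.9], 0], [-1, [0, 0, 2.9], 0], [-1, [0, 0, 2.9], 0]]'

```text
time_s: 12.5
tool_pos: [600.0, 149.4, 32.2]
orientation: [[0.002, 1.0, 0.0], [1.0, -0.002, 0.0], [0.0, 0.0, -1.0]]
ft_force: [0.4, 0.4, -1.2]
width: 5.9
grip_force: 25.0
```

Lifted and moved. I'll lower it the last 1 mm, open, and raise the tips to about 72.

Emit:
carry_out --commands '[[-1, [0, 0, 0.1], 0], [-1, [0, 0, 0.1], 0], [0.2, [0, 0, 0.1], 0], [0.2, [0, 0, 0.1], 0], [0.2, [0, 0, 0.1], 0], [0.2, [0, 0, 0.1], 0], [0.2, [0, 0, 0.1], 0], [0.2, [0, 0, 0.1], 0]]'

```text
time_s: 13.3
tool_pos: [600.0, 149.3, 31.1]
orientation: [[0.002, 1.0, 0.0], [1.0, -0.002, -0.0], [-0.0, 0.0, -1.0]]
ft_force: [-0.8, -0.4, -0.4]
width: 45.9
grip_force: 0.0
```

Emit:
carry_out --commands '[[1, [0, 0, -0.4], 0], [1, [0, 0, -0.8], 0], [1, [0, 0, -1.1], 0], [1, [0, 0, -1.1], 0], [1, [0, 0, -1.1], 0], [1, [0, 0, -1.1], 0], [1, [0, 0, -1.1], 0], [1, [0, 0, -1.1], 0]]'

```text
time_s: 14.1
tool_pos: [599.9, 149.2, 41.9]
orientation: [[0.002, 1.0, -0.0], [1.0, -0.002, -0.0], [-0.0, -0.0, -1.0]]
ft_force: [0.6, -0.2, 0.1]
width: 87.0
grip_force: 0.0
```

```bash
python3 - <<'E'
from h import *
print(robot.state()["tool_pos"],robot.state()["width"])
for n in("scene","side"):
    robot.capture(n)
    for T,z in(("guard_rib",42),("guard_plate",42)): print(n,T,[(x["location"],x["confidence"],atz(n,x["location"],z)) for x in robot.recognise(n,T)[:2]])
E
```

```text
[599.8537192  149.24304062  41.94620177] 87.0439194711075
scene guard_rib [([268.1, 259.1], 0.95, array([594.9, 167.5,  42. ]))]
scene guard_plate [([268.1, 258.9], 0.98, array([595.2, 167.8,  42. ]))]
side guard_rib [([279.9, 289.8], 0.91, array([580.4, 169.1,  42. ]))]
side guard_plate [([278.1, 283.1], 0.88, array([597.5, 167.8,  42. ])), ([269.3, 303.3], 0.66, array([574.5, 112.5,  42. ]))]
```

It is standing free. Now I push the top over towards the robot with the outer finger.

Emit:
carry_out --commands '[[1, [0, -1.6, 0], 0], [1, [0, -3.0, 0], 0], [1, [0, -3.8, 0], 0], [1, [0, -4.6, 0], 0], [1, [0, -5.4, 0], 0], [1, [0, -6.2, 0], 0], [1, [0, -7.0, 0], 0], [1, [0, -7.8, 0], 0]]'

```text
time_s: 15.2
tool_pos: [521.2, 149.4, 42.0]
orientation: [[0.002, 1.0, -0.0], [1.0, -0.002, -0.0], [-0.0, -0.0, -1.0]]
ft_force: [-0.2, 0.6, 0.3]
width: 87.0
grip_force: 0.0
```

Emit:
carry_out --commands '[[1, [0, -0.8, 0], 0], [1, [0, -1.6, 0], 0], [1, [0, -2.2, 0], 0], [1, [0, -2.2, 0], 0], [1, [0, -2.2, 0], 0], [1, [0, -2.2, 0], 0]]'

```text
time_s: 15.8
tool_pos: [500.3, 149.4, 42.1]
orientation: [[0.002, 1.0, 0.0], [1.0, -0.002, 0.0], [0.0, 0.0, -1.0]]
ft_force: [0.7, -0.2, 0.6]
width: 87.0
grip_force: 0.0
```

```bash
python3 - <<'E'
from h import *
print(robot.state()["tool_pos"],robot.state()["ft_force"])
for n in("scene","side"):
    robot.capture(n)
    for T,z in(("guard_rib",48),("guard_plate",27)): print(n,T,[(x["location"],x["confidence"],atz(n,x["location"],z)) for x in robot.recognise(n,T)[:2]])
E
```

```text
[500.28794259 149.37837095  42.1327974 ] [ 0.70326096 -0.16198952  0.58456779]
scene guard_rib [([282.9, 281.1], 0.9, array([508.9, 166.3,  48. ]))]
scene guard_plate [([282.0, 280.1], 0.81, array([531.4, 152.3,  27. ]))]
side guard_rib [([291.8, 319.0], 0.96, array([498. , 199.3,  48. ]))]
side guard_plate [([291.2, 314.5], 0.87, array([522. , 168.1,  27. ]))]
```

Emit:
carry_out --commands '[[1, [0, 0, -5], 0], [1, [0, 0, -10], 0], [1, [-2, 1.5, -14], 0], [1, [-4, 3, -16], 0], [1, [-5, 3, -16], 0], [1, [-5, 3, -16], 0], [1, [-5, 3, -16], 0]]'

```text
time_s: 16.8
tool_pos: [528.7, 100.0, 200.9]
orientation: [[0.001, 1.0, -0.002], [1.0, -0.001, -0.0], [-0.0, -0.002, -1.0]]
ft_force: [-1.0, 0.9, 0.3]
width: 86.9
grip_force: 0.0
```

```bash
cat >> h.py <<'E'
def guard(x,y,a): return [box(x,y,a,123,84,0,30),box(x,y,a,66,14,30,58)]
def show(im,b0,b1,c0,c1,st):
    for r in range(b0,b1,st): print(r,"".join("%4d"%v for v in im[r,c0:c1:st]))
E
python3 - <<'E'
from h import *
T=robot.state()["tool_pos"];print(T)
c=cam("wrist");im=robot.capture("wrist");save("w7",im)
for n in("guard_plate","guard_rib"):
    for x in robot.masks_of("wrist",n)[:2]:
        m=x["pixels"];rr=np.argwhere(m);print(n,x["location"],round(x["confidence"],2),m.sum(),rr.min(0),rr.max(0),atz("wrist",x["location"],30,c))
        print(fit(c,m,guard,[*atz("wrist",x["location"],30,c)[:2],90]))
g=im.astype(int).sum(2)//3
r,q=proj("wrist",[531,150,58],c);print(r,q)
show(g,max(0,int(r)-70),int(r)+72,int(q)-60,int(q)+61,4)
E
```

```text
[528.67808673  99.99737986 200.8617443 ]
guard_plate [158.0, 322.3] 0.97 11422 [ 95 277] [228 368] [529.7 151.8  30. ]
(array([529.71, 146.06,  90.16]), np.float64(-0.979))
162.4 323.7
92  197 196 195 196 197 196 195 207 206 206 205 205 205 205 206 205 204 205 205 205 205 205 206 206 206 205 205 205 206 206 205
96  196 197 195 196 174 174 173 174 174 183 172 154 154 154 156 155 155 155 156 162 176 177 174 176 175 183 184 206 205 205 205
100  196 194 196 196 145 143 144 157 156 154 129 103 107 105 105 105 105 105 106 107 136 158 157 157 156 155 155 205 206 206 205
104  197 196 196 196 143 149 146 147 156 156 157 116 118 118 119 117 116 117 119 117 159 156 156 157 155 156 139 206 205 206 205
108  195 196 195 196 143 147 146 146 155 154 154 155 157 155 156 156 156 156 156 156 155 154 154 154 156 156 141 205 206 205 205
112  196 196 195 196 138 145 146 146 143 155 153 154 153 154 154 154 154 154 154 154 152 154 154 153 154 155 143 206 206 205 206
116  196 196 196 196 134 146 144 145 144 154 154 154 154 155 154 154 154 154 154 152 153 154 154 154 156 155 145 206 206 205 205
120  196 196 1
[... 3026 characters left out ...]
123 122 115 117 117 119 117 118 117 188 188 188 188 188
216  188 188 188 188 189 127 130 128 126 126 128 125 127 127 128 128 126 127 128 116 118 118 118 117 118 117 187 188 188 188 189
220  187 189 188 188 188 123 126 126 125 125 124 125 124 124 125 125 126 125 126 125 125 127 126 128 127 125 188 188 188 187 188
224  187 187 189 189 188 112 113 114 113 114 155  88  89  88  85  88  89  88  87  85 151 114 114 115 115 120 188 188 188 187 188
228  188 187 188 188 187 189 169 170 169 171 170 109 110 111 112 112 112 111 112 110 169 170 171 170 170 188 186 188 187 189 187
232  189 187 187 188 188 188 188 187 187 188 187 187 169 169 170 169 168 169 170 169 187 187 187 187 187 187 188 188 188 188 187
```

The guard is flat on its skirts (fit IoU 0.979), rib up, at about (529.7,146), yaw 90.2°. I'll check its y from the rib and plate ends, then descend on the rib.

```bash
python3 - <<'E'
from h import *
c=cam("wrist");im=cv2.imread("pics/w7.png").astype(int).sum(2)//3
print(im[92:106,300],im[218:234,300],im[92:106,345],im[218:234,345]);print(im[118:132,322],im[194:212,322]); print(im[150,300:345])
for r,q,z in((97,300,30),(224,300,30),(123,322,58),(203,322,58)): print(r,q,z,atz("wrist",(r,q),z,c))
E
```

```text
[205 206 206 207 177 135 143 128 119 113 122 149 155 155] [126 127 126 106 118 117 116 127 118 119 169 190 187 187 187 187] [206 206 201 197 176 154 172 152 135 131 127 149 156 154] [124 128 127 109 121 113 114 126 118 116 169 190 188 187 188 188]
[153 152 153 152 153 137 143 156 155 148 145 127 124 138] [126 126 127 127 127 126 127 118 102  87  86  84  78  78 104 118 117 116]
[140 139 140 141 138 139 139 140 140 140 139 122 135 142 139 107 118 128
 139 148 148 150 148 148 148 147 148 150 135 120 108 144 142 141 102 141
 139 139 138 137 139 139 139 139 139]
97 300 30 [509.3 207.3  30. ]
224 300 30 [507.3  86.5  30. ]
123 322 58 [529.7 184.1  58. ]
203 322 58 [529.7 113.6  58. ]
```

Emit:
carry_out --commands '[[0.2, [1, 0, 2], 0], [0.2, [3, 0.1, 4], 0], [0.2, [4.8, 0.1, 7], 0], [0.2, [4.8, 0.1, 10], 0], [0.2, [4.8, 0.1, 10], 0], [0.2, [4.8, 0.1, 10], 0], [0.2, [4.8, 0.1, 10], 0]]'

```text
time_s: 17.65
tool_pos: [531.7, 147.6, 103.6]
orientation: [[0.002, 1.0, 0.002], [1.0, -0.002, 0.0], [0.0, 0.002, -1.0]]
ft_force: [0.2, -0.0, 0.3]
width: 52.8
grip_force: 0.0
```

The plate ends give mid y = 147, and the rib gives 148.8. The tool is at 147.6, so it is aligned.

Emit:
carry_out --commands '[[0.2, [0, 0, 2.5], 0], [0.2, [0, 0, 5], 0], [0.2, [0, 0, 7.5], 0], [0.2, [0, 0, 9], 0], [0.2, [0, 0, 9.5], 0], [0.2, [0, 0, 9.5], 0], [0.2, [0, 0, 9.5], 0]]'

```text
time_s: 18.35
tool_pos: [531.8, 147.7, 8.3]
orientation: [[0.002, 1.0, 0.002], [1.0, -0.002, 0.0], [0.0, 0.002, -1.0]]
ft_force: [0.0, -1.2, 0.9]
width: 52.7
grip_force: 0.0
```

Emit:
carry_out --commands '[[-1, [0, 0, 0], 0], [-1, [0, 0, 0], 0], [-1, [0, 0, 0], 0], [-1, [0, 0, 0], 0], [-1, [0, 0, 0], 0], [-1, [0, 0, 0], 0], [-1, [0, 0, 0], 0], [-1, [0, 0, 0], 0]]' --squeeze 55

```text
time_s: 19.15
tool_pos: [530.8, 147.4, 7.1]
orientation: [[0.002, 1.0, -0.0], [1.0, -0.002, -0.0], [-0.0, -0.0, -1.0]]
ft_force: [-1.2, -0.9, 1.7]
width: 13.5
grip_force: 55.0
```

The rib is gripped (13.5 mm, 55 N). I'll lift and carry it past the pump at height, so the wrist camera can measure the pump again from this yaw.

Emit:
carry_out --commands '[[-1, [0, 0, -3], 0], [-1, [0, 0, -7], 0], [-1, [-1, 0, -11], 0], [-1, [-4, -0.3, -14], 0], [-1, [-8, -0.6, -17], 0], [-1, [-12, -0.9, -19], 0], [-1, [-16, -1.2, -19], 0], [-1, [-20, -1.7, -19], 0]]'

```text
time_s: 19.95
tool_pos: [513.5, -54.3, 197.6]
orientation: [[0.002, 1.0, 0.001], [1.0, -0.002, -0.001], [-0.001, 0.001, -1.0]]
ft_force: [-0.1, 0.3, -2.0]
width: 13.5
grip_force: 55.0
```

Emit:
carry_out --commands '[[-1, [-4, 0, 0], 0], [-1, [-8, 0, 0], 0], [-1, [-12, 0, 0], 0], [-1, [-16, 0, 0], 0], [-1, [-20, 0, 0], 0], [-1, [-24, 0, 0], 0], [-1, [-28, 0, 0], 0], [-1, [-30.7, 0, 0], 0]]'

```text
time_s: 20.75
tool_pos: [511.8, -363.0, 196.2]
orientation: [[0.005, 1.0, -0.001], [1.0, -0.005, -0.0], [-0.0, -0.001, -1.0]]
ft_force: [0.4, -0.2, -1.6]
width: 13.4
grip_force: 55.0
```

Emit:
carry_out --commands '[[-1, [0, 0, 0], 0], [-1, [0, 0, 0], 0], [-1, [0, 0, 0], 0], [-1, [0, 0, 0], 0]]'

```text
time_s: 21.15
tool_pos: [513.3, -358.2, 197.3]
orientation: [[0.0, 1.0, 0.0], [1.0, -0.0, -0.0], [-0.0, 0.0, -1.0]]
ft_force: [0.6, -0.8, -1.4]
width: 13.5
grip_force: 55.0
```

```bash
python3 - <<'E'
from h import *
s=robot.state();T=s["tool_pos"];print(s["time_s"],T,s["width"],s["ft_force"],np.round(s["q"]))
c=cam("wrist");im=robot.capture("wrist");save("w8",im)
for n in("pump_body","pump_rim","guard_plate"):
    for x in robot.masks_of("wrist",n)[:2]:
        m=x["pixels"];rr=np.argwhere(m);print(n,x["location"],round(x["confidence"],2),m.sum(),rr.min(0),rr.max(0),atz("wrist",x["location"],44,c))
        if n=="pump_body" and x["confidence"]>.5: print(fit(c,m,pump,[513,-272,-90]))
print(proj("wrist",[513.4,-272,70],c))
E
```

```text
21.15 [ 513.33896801 -358.22148717  197.34023174] 13.483629662558101 [ 0.55920323 -0.76672052 -1.37814269] [ 66.  26. -49.  81.  20.  82.  18.]
pump_body [96.3, 318.5] 0.81 16071 [ 25 251] [169 379] [ 511.2 -252.2   44. ]
(array([ 512.06, -272.04,  -90.18]), np.float64(-0.772))
pump_rim [92.1, 316.9] 0.84 16174 [ 25 249] [169 380] [ 509.8 -248.7   44. ]
guard_plate [236.5, 322.0] 0.96 24713 [165 231] [399 411] [ 514.4 -380.2   44. ]
guard_plate [196.1, 203.9] 0.6 3239 [163 170] [231 233] [ 402.6 -340.5   44. ]
[119.4 320.9]
```

```bash
python3 - <<'E'
from h import *
c=cam("wrist");im=cv2.imread("pics/w8.png").astype(int).sum(2)//3
x=robot.masks_of("wrist","pump_body")[0]["pixels"].copy()
def F(cut):
    m=x.astype(np.uint8);m[cut:]=0
    def f(q):
        r=render(c,pump(q[0],q[1],np.radians(q[2])));r[cut:]=0
        return -float((r&m).sum())/float((r|m).sum())
    x0=np.array([512,-272,-90.])
    for k in range(3): s=minimize(f,x0,method="Nelder-Mead",options=dict(initial_simplex=np.array([x0,x0+[8,0,0],x0+[0,8,0],x0+[0,0,5]]),xatol=.05,fatol=1e-6));x0=s.x
    return s.x.round(2),s.fun
print(F(160),F(140))
for k in(-56,-42,56): print(k,proj("wrist",[513.4,-272+k,70],c))
for u in(-50,-36,36,50): print(u,proj("wrist",[513.4+u,-272,70 if abs(u)==36 else 44],c))
show(im,14,170,240,392,4)
E
```

```text
(array([ 511.5 , -273.47,  -90.77]), np.float64(-0.9594715343375032)) (array([ 511.53, -273.49,  -90.75]), np.float64(-0.9562277051129607))
-56 [186.  321.2]
-42 [169.7 321.2]
56 [ 42.8 321. ]
-50 [119.  265.2]
-36 [118.2 277.5]
36 [118.1 364.8]
50 [118.9 377.3]
14  208 208 210 208 206 207 207 206 205 207 216 215 215 215 215 215 215 215 215 215 215 216 215 215 216 215 215 215 215 216 215 215 215 215 215 215 216 215
18  204 203 207 201 205 206 206 204 203 205 206 210 214 215 215 215 215 215 216 215 215 216 215 215 215 216 215 215 215 215 214 215 215 216 216 214 215 215
22  201 200 203 203 202 199 203 200 200 200 207 208 208 214 216 214 214 215 216 215 215 216 215 215 215 215 216 216 215 215 215 215 215 215 215 216 215 215
26  201 200 199 200 199 200 200 199 194 193 202 200 200 188 185 194 193 195 193 198 196 195 195 201 201 200 208 208 207 207 217 217 218 217 216 215 215 215
30  201 200 199 199 199 199 198 211 204 204 206 207 216 217 217 216 216 215 214 216 217 215 216 216 215 213 215 215 215 216 214 213 212 213 201 216 215 215
34  202 200 200 198 198 198 166 214 221 221 221 222 222 2
[... 4563 characters left out ...]
 189 187 187 187 188 187 188 201 199 214 139 188 188 165 204 214 215 214
154  185 185 186 184 186 184 185 171 189 187 143 188 188 187 131 186 186 186 185 186 187 187 186 186 186 185 187 190 188 187 134 186 186 165 203 214 213 213
158  185 185 185 184 184 185 185 172 188 187 141 188 187 187 118 185 186 186 186 185 185 186 187 186 186 187 188 188 187 188 137 186 186 162 185 208 214 214
162  185 184 184 185 184 185 184 171 186 186 141 186 187 187 112 163 163 163 168 169 168 169 175 176 176 178 181 188 188 189 138 187 184 155 185 197 196 196
166  166  92  85 185 184 184 184 170 185 185 142 188 188 169 169 168 168 170 171 171 170 171 171 172 171 163 165 171 170 189 143 187 182 148 185 197 196 197
```

```bash
python3 - <<'E'
from h import *
c=cam("wrist");im=cv2.imread("pics/w8.png").astype(float).mean(2)
g=np.abs(cv2.Sobel(cv2.GaussianBlur(im,(1,5),0),cv2.CV_64F,1,0,ksize=3))
def pk(a,b,rows):
    P=[]
    for r in rows:
        s=g[r,a:b];k=a+int(s.argmax())
        P.append(atz("wrist",(r,k),70,c)[:2])
    P=np.array(P,float);k=np.polyfit(P[:,1],P[:,0],1);res=P[:,0]-np.polyval(k,P[:,1])
    ok=abs(res)<1.5
    k=np.polyfit(P[ok,1],P[ok,0],1);print(a,b,ok.sum(),"x at y=-272:",np.polyval(k,-272).round(2),"yaw",np.degrees(np.arctan(k[0])).round(2))
pk(278,288,range(56,160,2));pk(290,300,range(74,160,2));pk(342,353,range(74,140,2));pk(355,366,range(56,160,2))
pk(262,272,range(40,160,2)); pk(370,382,range(40,160,2))
E
```

```text
278 288 44 x at y=-272: 478.23 yaw 3.16
290 300 36 x at y=-272: 490.19 yaw -1.58
342 353 33 x at y=-272: 535.59 yaw 2.17
355 366 52 x at y=-272: 546.35 yaw 0.9
262 272 59 x at y=-272: 466.58 yaw 2.82
370 382 60 x at y=-272: 558.61 yaw 0.94
```

The rim centre comes out at about (512.7,-271.5), pump axis about 89.2°, with the two looks agreeing to about 1 mm. I move over it with the 0.014 rad correction and lower to just above the rim.

Emit:
carry_out --commands '[[-1, [3, -0.1, 2], 0], [-1, [6, -0.1, 4], 0.014], [-1, [8.7, -0.1, 6], 0.014], [-1, [8.7, -0.1, 9], 0.014], [-1, [8.7, -0.1, 10.7], 0.014], [-1, [8.7, -0.1, 10.7], 0.014], [-1, [8.7, -0.1, 10.7], 0.014]]'

```text
time_s: 22.1
tool_pos: [512.3, -273.4, 90.7]
orientation: [[0.017, 1.0, 0.0], [1.0, -0.017, -0.0], [-0.0, 0.0, -1.0]]
ft_force: [0.2, 0.3, -2.1]
width: 13.2
grip_force: 55.0
```

Emit:
carry_out --commands '[[-1, [0, 0, 0.4], 0], [-1, [0, 0, 0.8], 0], [-1, [0, 0, 1.2], 0], [-1, [0, 0, 1.6], 0], [-1, [0, 0, 1.8], 0], [-1, [0, 0, 1.8], 0]]'

```text
time_s: 22.7
tool_pos: [511.9, -272.5, 71.7]
orientation: [[0.016, 1.0, -0.0], [1.0, -0.016, 0.0], [0.0, -0.0, -1.0]]
ft_force: [0.6, 0.8, -1.5]
width: 13.3
grip_force: 55.0
```

The skirts are past the rim top with no contact force. I'll keep going down slowly.

Emit:
carry_out --commands '[[-1, [0.05, 0.05, 0.2], 0], [-1, [0.1, 0.05, 0.4], 0], [-1, [0.1, 0.05, 0.6], 0], [-1, [0.1, 0.05, 0.8], 0], [-1, [0.1, 0.05, 0.9], 0], [-1, [0.1, 0.05, 0.9], 0]]'

```text
time_s: 23.3
tool_pos: [512.9, -271.1, 63.2]
orientation: [[0.016, 1.0, 0.0], [1.0, -0.016, 0.0], [0.0, 0.0, -1.0]]
ft_force: [-0.3, 2.5, 3.1]
width: 13.7
grip_force: 55.0
```

Emit:
carry_out --commands '[[-1, [0, 0, 0.2], 0], [-1, [0, 0, 0.4], 0], [-1, [0, 0, 0.5], 0], [-1, [0, 0, 0.5], 0]]'

```text
time_s: 23.7
tool_pos: [512.9, -271.2, 58.2]
orientation: [[0.016, 1.0, 0.001], [1.0, -0.016, 0.0], [0.0, 0.001, -1.0]]
ft_force: [-0.6, 3.8, 6.3]
width: 13.5
grip_force: 55.0
```

There is a 3.8 N sideways force in +y, so the guard wants to shift that way. I'll give it 1 mm and press on.

Emit:
carry_out --commands '[[-1, [0.1, 0, 0.1], 0], [-1, [0.1, 0, 0.3], 0], [-1, [0.1, 0, 0.5], 0], [-1, [0.1, 0, 0.5], 0]]'

```text
time_s: 24.1
tool_pos: [513.1, -271.0, 53.6]
orientation: [[0.016, 1.0, 0.001], [1.0, -0.016, -0.001], [-0.001, 0.001, -1.0]]
ft_force: [-0.6, 2.2, 8.6]
width: 13.5
grip_force: 55.0
```

Emit:
carry_out --commands '[[-1, [0, 0, 0.2], 0], [-1, [0, 0, 0.4], 0], [-1, [0, 0, 0.4], 0]]'

```text
time_s: 24.4
tool_pos: [513.4, -270.8, 49.6]
orientation: [[0.016, 1.0, 0.001], [1.0, -0.016, -0.001], [-0.001, 0.002, -1.0]]
ft_force: [1.5, 1.9, 8.3]
width: 13.6
grip_force: 55.0
```

Emit:
carry_out --commands '[[-1, [0, 0, 0.2], 0], [-1, [0, 0, 0.3], 0], [-1, [0, 0, 0.3], 0]]'

```text
time_s: 24.7
tool_pos: [513.3, -270.9, 46.4]
orientation: [[0.016, 1.0, 0.001], [1.0, -0.016, -0.001], [-0.001, 0.001, -1.0]]
ft_force: [2.1, 2.1, 5.8]
width: 13.3
grip_force: 55.0
```

Emit:
carry_out --commands '[[-1, [0, 0, 0.1], 0], [-1, [0, 0, 0.2], 0], [-1, [0, 0, 0.2], 0]]'

```text
time_s: 25.0
tool_pos: [513.3, -270.9, 44.5]
orientation: [[0.016, 1.0, 0.001], [1.0, -0.016, -0.001], [-0.001, 0.001, -1.0]]
ft_force: [2.0, 2.9, 7.1]
width: 13.4
grip_force: 55.0
```

The force fell and now follows the feet's own spring (8.8 N at 8.6 mm sink, if home). I'll press slightly further to make sure both clips are under.

Emit:
carry_out --commands '[[-1, [0, 0, 0.1], 0], [-1, [0, 0, 0.2], 0], [-1, [0, 0, 0.2], 0]]'

```text
time_s: 25.3
tool_pos: [513.3, -270.9, 42.7]
orientation: [[0.016, 1.0, 0.001], [1.0, -0.016, -0.001], [-0.001, 0.001, -1.0]]
ft_force: [0.2, 2.3, 8.5]
width: 13.7
grip_force: 55.0
```

Emit:
carry_out --commands '[[-1, [0, 0, 0.1], 0], [-1, [0, 0, 0.1], 0]]'

```text
time_s: 25.5
tool_pos: [513.4, -270.9, 42.5]
orientation: [[0.016, 1.0, 0.001], [1.0, -0.016, -0.001], [-0.001, 0.001, -1.0]]
ft_force: [-3.3, 4.7, 17.4]
width: 13.5
grip_force: 55.0
```

It hit the hard stop at about 19 N, with the height matching fully home. I'll ease up to the rest height and tug 1 mm to test the clips.

Emit:
carry_out --commands '[[-1, [0, 0, -0.4], 0], [-1, [0, 0, -0.8], 0], [-1, [0, 0, -1.1], 0], [-1, [0, 0, -1.1], 0], [-1, [0, 0, -1.1], 0]]'

```text
time_s: 26.0
tool_pos: [512.9, -270.9, 52.0]
orientation: [[0.016, 1.0, 0.001], [1.0, -0.016, -0.0], [-0.0, 0.001, -1.0]]
ft_force: [4.1, 0.6, 1.9]
width: 13.4
grip_force: 55.0
```

Emit:
carry_out --commands '[[-1, [0, 0, -0.15], 0], [-1, [0, 0, -0.15], 0], [-1, [0, 0, -0.15], 0]]'

```text
time_s: 26.3
tool_pos: [511.5, -270.8, 52.9]
orientation: [[0.016, 1.0, -0.002], [1.0, -0.016, 0.0], [0.0, -0.002, -1.0]]
ft_force: [-0.8, 0.1, -1.7]
width: 13.3
grip_force: 55.0
```

Emit:
carry_out --commands '[[-1, [0, 0, -0.15], 0], [-1, [0, 0, -0.15], 0], [-1, [0, 0, -0.15], 0]]'

```text
time_s: 26.6
tool_pos: [511.6, -270.6, 54.3]
orientation: [[0.016, 1.0, -0.002], [1.0, -0.016, 0.0], [0.0, -0.002, -1.0]]
ft_force: [-1.5, 0.3, -8.9]
width: 13.7
grip_force: 54.9
```

A tug of about 7 N is held, so the clips are under. I'll press down once more to reseat it, return to rest and release.

Emit:
carry_out --commands '[[-1, [0, 0, 0.4], 0], [-1, [0, 0, 0.8], 0], [-1, [0, 0, 1.1], 0], [-1, [0, 0, 1.1], 0], [-1, [0, 0, 0.6], 0], [-1, [0, 0, 0.2], 0], [-1, [0, 0, 0.2], 0]]'

```text
time_s: 27.3
tool_pos: [513.0, -270.6, 53.5]
orientation: [[0.016, 1.0, 0.001], [1.0, -0.016, -0.0], [-0.0, 0.001, -1.0]]
ft_force: [-0.1, 0.4, -1.7]
width: 13.6
grip_force: 55.0
```

Emit:
carry_out --commands '[[0.1, [0, 0, 0], 0], [0.1, [0, 0, 0], 0], [0.1, [0, 0, 0], 0], [0.1, [0, 0, 0], 0], [0.1, [0, 0, 0], 0], [0.1, [0, 0, 0], 0], [0.1, [0, 0, 0], 0]]'

```text
time_s: 28.0
tool_pos: [512.7, -270.6, 53.1]
orientation: [[0.016, 1.0, 0.0], [1.0, -0.016, -0.0], [-0.0, 0.0, -1.0]]
ft_force: [-0.3, 0.9, -0.6]
width: 47.6
grip_force: 0.0
```

Emit:
carry_out --commands '[[0.1, [0, 0, -1], 0], [0.1, [0, 0, -3], 0], [0.1, [0, 0, -6], 0], [0.1, [-3, 0, -10], 0], [0.1, [-7, 0, -13], 0], [0.1, [-8.7, 0, -14.5], 0], [0.1, [-8.7, 0, -14.5], 0], [0.1, [-8.7, 0, -14.5], 0]]'

```text
time_s: 28.8
tool_pos: [511.4, -357.0, 198.3]
orientation: [[0.016, 1.0, 0.0], [1.0, -0.016, 0.0], [0.0, 0.0, -1.0]]
ft_force: [0.6, 1.0, -0.6]
width: 47.5
grip_force: 0.0
```

```bash
python3 - <<'E'
from h import *
s=robot.state();print(s["time_s"],s["tool_pos"],s["ft_force"])
c=cam("wrist");im=robot.capture("wrist");save("w9",im)
for x in robot.masks_of("wrist","guard_plate")[:2]:
    m=x["pixels"];rr=np.argwhere(m);print(x["location"],round(x["confidence"],2),m.sum(),rr.min(0),rr.max(0))
    for z in (70,76,82):
        print(z,fit(c,m,lambda u,v,a:[box(u,v,a,123,84,z-24,z),box(u,v,a,66,14,z,z+28)],[512.7,-271,90]))
g=im.astype(int).sum(2)//3
for y in(-271-61.5,-271+61.5): print(proj("wrist",[512.7,y,76],c))
for r in list(range(28,60,2))+list(range(170,204,2)): print(r,g[r,270:376:6])
for n in("scene","side"):
    robot.capture(n)
    for T in("petri","tape","lab_timer","jar","small_beaker","pen","pad"): print(n,T,[np.round(x["location"]).tolist() for x in robot.recognise(n,T)[:2]])
E
```

```text
28.8 [ 511.40228285 -356.95677676  198.28428418] [ 0.63697973  0.97857164 -0.56999546]
[112.6, 320.5] 0.69 16609 [ 34 268] [197 376]
70 (array([ 513.38, -271.15,   88.99]), np.float64(-0.974))
76 (array([ 513.62, -271.75,   88.8 ]), np.float64(-0.975))
82 (array([ 514.1 , -271.67,   88.45]), np.float64(-0.954))
[194.8 321.8]
[ 35.2 319.4]
28 [179 180 183 183 187 188 187 188 187 187 185 187 187 186 187 186 187 188]
30 [197 198 198 199 200 200 200 199 201 201 202 201 201 202 204 202 202 201]
32 [205 205 208 206 208 210 209 209 210 210 210 209 208 209 211 210 208 209]
34 [206 206 208 215 216 157 161 162 165 165 188 187 185 217 218 217 216 217]
36 [197 195 196 196 210 159 157 157 157 156 153 152 150 222 206 207 206 206]
38 [158 158 158 158 130 142 140 140 143 142 144 145 139 162 155 153 149 151]
40 [159 159 159 159 143  83  84  85  83  86  85  88  91 183 160 160 160 157]
42 [147 147 147 150 131  79  82  83  83  82  82  85  84 151 156 156 156 156]
44 [121 115 115 114 113 107 101 100 102 102 105 101 101 130 124 127 114 115]
46 [162 162 161 161 161 160 117 118 117 115 117 117 118 159 158 16
[... 1553 characters left out ...]
19 115 144]
198 [166 171 113 114 114 114 109 111 118 105 105 103 114 116 125 117 121 153]
200 [180 148 110 111 112 112 112 111 118 112 113 110 114 112 115 114 115 182]
202 [180 161 113 114 113 112 112 112 113 113 111 112 114 114 114 114 117 181]
scene petri [[240.0, 276.0]]
scene tape [[245.0, 250.0]]
scene lab_timer [[216.0, 311.0]]
scene jar [[272.0, 192.0]]
scene small_beaker [[221.0, 443.0]]
scene pen [[362.0, 212.0], [206.0, 398.0]]
scene pad [[288.0, 348.0]]
side petri [[261.0, 273.0]]
side tape [[268.0, 250.0]]
side lab_timer [[237.0, 291.0]]
side jar [[296.0, 205.0]]
side small_beaker [[216.0, 422.0]]
side pen [[374.0, 293.0], [261.0, 274.0]]
side pad [[278.0, 373.0], [226.0, 378.0]]
```

The guard fit is level at home height (512.7,-271.5 ±1 mm, yaw 89°), and the other things are where they were. Handing in.

```bash
python3 -c "
from cell import robot
print(robot.job_done())"
```

```text
the job is handed in; nothing more can be done
None
```

The guard was laid flat on its skirts and let go, then pressed home on the white pump; after the press it held a tug of about 7 N. I handed the job in at about 29 s and got no verdict back. Clip state was judged only from press force, height and that tug, and the final checks were numeric because the 10 picture views were used up.

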